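# Gauge the thickness of a bridge blank

### The job

Check the thickness of the rosewood bridge blank on the bench thickness gauge. With the foot still down on the bare anvil, zero the readout with its large round key; raise the foot fully with its lifting lever and push the blank gently along the bed, square and central under the foot, until its end butts against the depth stop. Then bring the lever gently all the way down again so that the foot stands on the blank, and store the reading with the long bar key; press no key at any other time, and leave the small round power key, the stop's setting and the things around the gauge alone.

Things in the scene. Friction and masses are not known exactly. Their poses are not given: they have to be found in the camera images.
- gauge: fixed thickness gauge: plywood bed 100 mm wide (x), 18 mm thick, y = -215 to +175 mm; grey C-frame with its column at the +y end and a head over a flush steel anvil. Origin on the bench under the foot's axis; +y along the bed to column and stop, -x the front. Head 42 x 42 mm, 103 to 181 mm above the bench, its probe up to 238; below 103 the throat is free for y under 60
- lift_lever (a joint): foot's lifting lever, angle in rad: 0 = down, foot down; 1.1 = fully up at its end stop, foot 17 mm up; the foot rises in proportion. Friction keeps it where it is left; moving it takes 1 to 3 N at the ball, about 1 N more while it presses the foot on the work. It swings in an upright plane across the bed
- lever_pivot (a point): point on the lever's pivot axis (parallel to gauge y) in the plane in which the lever's rod swings: 62 mm from the foot's axis towards the bed's free end (gauge -y), 135 mm above the bench
- lever_ball (a point): centre of the lever's black end ball, 18 mm in diameter, 90 mm from lever_pivot. The rod is 8 mm thick and straight from 34 mm off the pivot to the ball, 37 mm clear of the head's side. Down, it points to gauge -x (the front), 15 degrees (0.26 rad) below level; it rises by the joint's angle to 48 degrees above level. Free room below and above it and on its -y side
- stop_bracket: dark steel bracket (36 x 16 x 26 mm high, brass thumbscrew) on the bed, 78 mm behind the foot's axis (gauge +y); origin on the bed's top. It holds the clamped depth stop, a rod with an upright steel plate 36 mm wide, 15 mm high, facing gauge -y. The plate's face is set 22 to 42 mm behind the foot's axis; its setting is not reported and must be felt or seen
- blank: rosewood bridge blank, a plain dark flat bar 38 mm wide (x), 180 mm long (y), 10 mm thick, about 85 g, loose on the gauge's bed; origin at the centre of its underside. Its +y end (90 mm from the origin) faces the foot; its -y end lies near the bed's free end or overhangs it. It slides with less than 1 N and may start slightly askew
- readout: grey readout box, fixed on the bench in front of the gauge, 80 mm deep (x), 122 mm wide (y). Its front half is a flat deck 28 mm high with three black keys in a row; its back half (x above -4 mm) slopes up to a display, 50 mm high at the back. Origin on the bench under its centre, -x its front, +y its left as the robot sees it. Keys at x = -21, y = +40 (zero), 0 (power), -38 (store) mm
- zero_key_top (a point): centre of the top of the zero key: the large round key, 24 mm in diameter, at the left (+y) end of the row, 35 mm above the bench; travel 4 mm straight down
- zero_key (a joint): how far the zero key is pressed (m): 0 = out, 0.004 = fully down; starts to move at 1.5 N, fully down at 5 N; counts as pressed from 0.003
- store_key_top (a point): centre of the top of the store key: the long bar key, 30 mm (y) x 12 mm (x), at the right (-y) end of the row, 35 mm above the bench; travel 4 mm straight down
- store_key (a joint): how far the store key is pressed (m): as for the zero key
- power_key (a joint): how far the power key is pressed (m): the small round key, 10 mm in diameter, in the middle of the row; to be left alone
- tape_roll: bystander: narrow roll of masking tape, 54 mm in diameter, 18 mm high, in front of the gauge; origin under its centre
- foot: steel foot below the head: disc 17 mm in diameter with an 11 mm flat face and chamfered edge; origin at the centre of its underside. It is level with the bed's top (18 mm) when it stands on the anvil. Spring-loaded downwards, it stops on whatever lies under it and presses on a 10 mm part with about 4.5 N
- white_cup: bystander: off-white cup, 66 mm in diameter, 70 mm high, standing behind the gauge; origin under its centre
- knob: bystander: turned dark-wood knob, 34 mm in diameter, 42 mm high, standing on its flat behind the gauge; origin under its centre
Not all that is in view belongs to the job. Leave any blue or purple look-alike of the readout alone.

How it is judged:
On the way, in this order (a step that is already met when the one before it is completed fails the run):
1. the zero key is pressed down while the foot stands on the bare anvil (value of joint zero_key above 0.003 m and value of joint lift_lever below 0.1 rad and z of foot in the frame of gauge below 0.0195 m), for 0.1 s.
2. the lever is fully up (value of joint lift_lever above 1 rad), for 0.2 s.
3. the blank lies under the raised foot and is pushed gently against the depth stop (contact force between blank and stop_bracket above 0.3 N and value of joint lift_lever above 0.9 rad and y of blank in the frame of gauge above -0.071 m), for 0.1 s.
4. the lever is down and the foot stands on the blank (value of joint lift_lever below 0.1 rad and contact force between foot and blank above 2 N), for 0.2 s.
5. the store key is pressed down (value of joint store_key above 0.003 m), for 0.1 s.
At the end, for the whole second after the job is handed in: The blank lies at rest flat on the bed, pushed in to the depth stop (its inner end at least 19 mm behind the foot's axis, square within 0.05 rad, its middle line within 12 mm of the foot's axis); the lever is down (below 0.1 rad) and the foot presses on the blank (over 2 N); all keys are out again (all of step 4 and y of blank in the frame of gauge above -0.071 m and x of blank in the frame of gauge between -0.012 and 0.012 m and angle between the y axis of blank and the y axis of gauge, either way round below 0.05 rad and angle between blank's own z axis and vertical below 0.04 rad and linear speed of blank below 0.01 m/s and value of joint each of zero_key, store_key below 0.001 m); the robot touches nothing.
It fails at once if a key is pressed at the wrong time: the power key ever, the zero key with the foot off the anvil, the store key without the foot standing on the blank (value of joint power_key above 0.002 m or (value of joint zero_key above 0.002 m and z of foot in the frame of gauge above 0.021 m) or (value of joint store_key above 0.002 m and contact force between foot and blank below 1 N)).
It fails at once if the lever is slapped down (faster than 4 rad/s) (velocity of joint lift_lever below -4 rad/s).
It fails at once if the blank is rammed against the stop (over 30 N) or the foot (over 20 N) (contact force between blank and stop_bracket above 30 N or contact force between blank and foot above 20 N).
It fails at once if the stop is touched by the robot (over 1 N), or the blank is dragged while the foot stands on it (contact force between the arm and stop_bracket above 1 N or (contact force between foot and blank above 3 N and value of joint lift_lever below 0.1 rad and linear speed of blank above 0.03 m/s)).
It fails at once if a bystander is pushed away (distance of any of white_cup, knob, tape_roll from where it was at the start of the episode above 0.015 m).
It also fails if it takes over 58 s, if anything falls off the work surface, if the arm or the gripper's body presses on something with over 40 N, if the wrist force passes 120 N, or if a joint passes its speed limit or range.

### The arm

A 6-joint arm with a two-finger parallel gripper is mounted at the origin on a cart in front of the work surface, level with it; the furniture and walls round the work are solid. World frame = base frame: x ahead of the robot, y to its left, z up, the work surface at z = 0. Lengths are in m, angles in rad, forces in N, time in s.
With the tool pointing down it reaches from about 0.35 to 0.975 m from the base axis. Payload 4.9 kg.
Tool frame: the origin (TCP) lies on the front face of the gripper's body, between the roots of the fingers; the fingertips stand ctrl.finger_overhang ahead of it and the grasp point (between the pads) lies 54 mm ahead of it (ctrl.finger_overhang is the distance from the TCP to the fingertips, in m); z points along the fingers, y is the line along which they close (so a half turn about z gives the same grasp; the last joint's range is limited). The gripper opens to 85 mm and grips with 20 to 120 N. Pads are 22 mm wide; open, the fingers measure 114 mm over their backs; the gripper's body (76 mm by 85 mm) begins 54 mm behind the grasp point. The pads swing forward as they close: fully open they stand 13 mm farther back than shut.
Start: joints at [1.162, 0.053, 1.613, -0, 1.476, -0.119], TCP at [0.179, 0.599, 0.304] pointing down, gripper open.
Joint ranges: [-3.01, 3.01], [-1.01, 2.22], [0.06, 2.58], [-1.02, 4.17], [0.09, 2.62], [-3.14, 3.14]. Speed limits (rad/s): [2.57, 2.57, 3.14, 3.14, 3.14, 3.14].

### API

Orientations are given as a rotation vector (axis times angle).
In Python, from station import ctrl, vision gives the robot as it stands. The module is installed in compiled form; this text tells all that it offers.
- The arm moves only by the tool drive_tool, never from a script. Its argument "rows" is a list of rows, each a list of 2 entries, a list of its own where there are three numbers: the shift along the tool's x, y, z in m, then the turn about the tool's z in rad. A call has 1 to 10 rows; each row shifts and turns the commanded pose from where the row before left it, along the tool's axes as they then stand; what a row does not reach is not made up. A row lasts 1/10 s, in which the tool goes at most 50 mm and 8.59 degrees, less where a joint would pass 70% of its speed; a pose out of reach is approached as far as the arm can. A call with a gripper value outside its range is refused whole. "jaw" is the closure, from 0 (fully open) to 1 (shut), set as the call begins (left out, the last holds). The fingers move at their own pace and stop on an object; "grip_force" is the grip in N (left out, the last holds). Time passes only in rows, so rows that do not move let the fingers close. It gives the time, the measured TCP pose, the force, the opening and the grip force at its end, in the units of the state.
- ctrl.get_obs(): the state, without advancing time (a new reading comes with each control period).
- vision.get_image(name): name is "scene" or "top" or "wrist"; returns a dict with "image" (480x640x3 uint8, blue, green, red), "vertical_fov" (degrees; the focal length in pixels is half the picture's height over the tangent of half this angle, whatever the lens; pixels are square), "cx", "cy" (the principal point, pixels), "R" (3x3) and "t" (3): a world point X has camera coordinates R X + t. Camera axes: x right, y down, z forward; pixel columns grow to the right and rows downward; lengths in m; the calibration is good to about 2 mm. A picture is of the moment at which its call begins. There is no depth.
- ctrl.finish_job(): hands the job in; it is judged then, once.
The state is a dict: "t": time; "q": joint angles; "dq": joint speeds; "effort": joint torques, N m; "tool_pos": TCP position; "tool_rot": TCP orientation; "contact_force": force on the tool from outside, world axes, zero at the start; "wrist_torque": the same for the moment, N m; "opening": finger opening in m; "grip_force": force on a finger pad.
Only numpy, scipy, OpenCV 4.12 (cv2) and the standard library are available. Lean on these libraries where they do the work, as an engineer would, in place of code of your own. Each camera call takes 0.05 s, during which the arm holds its last target. There are 200 camera calls.

## Working session

There is one attempt and no reset: what is moved stays moved. The work goes in short steps, Python scripts to look and compute and a tool call to move; the robot and the scene stay as the last step left them, time stands still between calls to the robot, and variables do not carry over. Pictures are saved under pics/ and viewed, at most 10 in all, crops included, and the job is handed in when it is done.

Besides the shell and the picture viewer there is one more tool, called after ">>>" in YAML: its name, and indented under it one key for each argument. drive_tool: Moves the arm, as the interface text tells. Its arguments: {"type":"object","properties":{"rows":{"type":"array","items":{"type":"array"}},"jaw":{"type":"number"},"grip_force":{"type":"number"}},"required":["rows"]}

```bash
mkdir -p pics; python3 - <<'E'
from station import ctrl, vision
import cv2, pickle
d={}
for n in ("scene","top","wrist"):
    d[n]=vision.get_image(n); cv2.imwrite(f"pics/a_{n}.png",d[n]["image"])
    v=d[n]; print(n,v["vertical_fov"],v["cx"],v["cy"],v["R"].round(3).tolist(),v["t"].round(3).tolist())
pickle.dump(d,open("a.pkl","wb"))
o=ctrl.get_obs(); print(o, ctrl.finger_overhang)
E
```

```text
scene 53.194558126519375 322.5766618643945 245.96436079169183 [[0.635, -0.773, 0.01], [-0.47, -0.396, -0.789], [0.614, 0.496, -0.614]] [-0.237, 0.422, 0.861]
top 50.515017889485776 314.83567290417534 230.3260001488968 [[-0.004, -1.0, 0.01], [-0.993, 0.002, -0.122], [0.122, -0.01, -0.992]] [0.172, 0.603, 1.383]
wrist 64.26725162163545 313.5815209765487 240.27534709307224 [[0.287, 0.958, -0.001], [0.911, -0.273, 0.31], [0.296, -0.09, -0.951]] [-0.624, -0.04, 0.38]
{'t': 0.15, 'q': array([ 1.16198328e+00,  5.32236717e-02,  1.61396449e+00, -1.78701550e-05,
        1.47601261e+00, -1.18969987e-01]), 'dq': array([-0.00017994, -0.00275022, -0.00295581,  0.00189141, -0.0006125 ,
       -0.00033428]), 'effort': array([ 1.67544067e-04, -3.94238949e+01, -3.70723987e+01, -9.87859335e-05,
        4.56548951e-03,  3.00100442e-05]), 'tool_pos': array([0.17846393, 0.59859465, 0.30294233]), 'tool_rot': array([-4.53631531e-01, -3.10826147e+00,  2.44555469e-03]), 'contact_force': array([-1.32030965, -0.36916577,  0.91642613]), 'wrist_torque': array([ 0.03837492, -0.01139785,  0.04339155]), 'grip_force': 0.0, 'opening': 0.08528637779445433} 0.0726
```

View pics/a_scene.png

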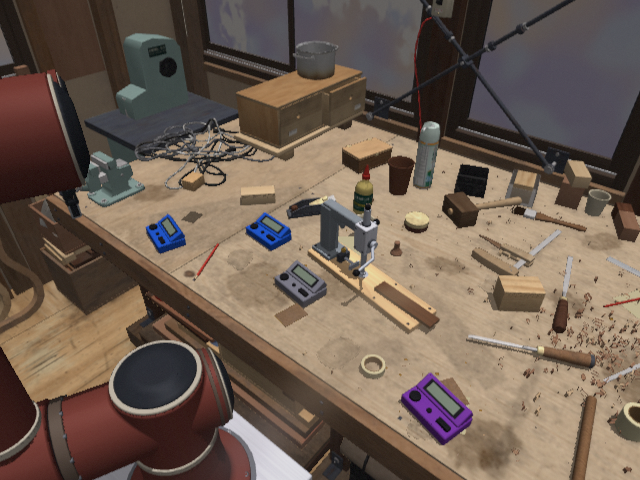

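View pics/a_top.png

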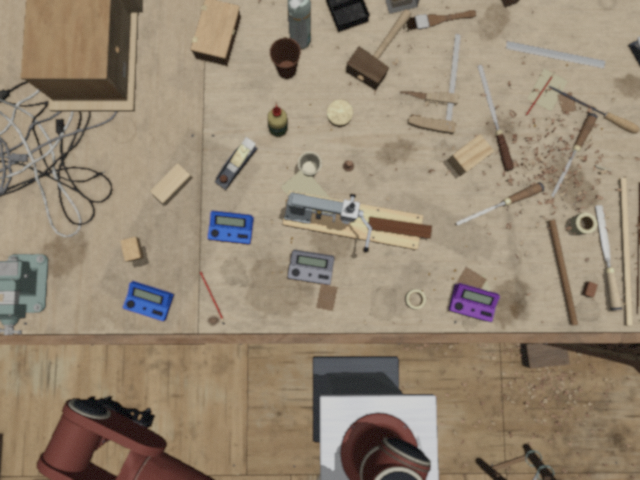

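The top view shows the gauge with its head at about (350,208), the bed running to (425,240) and the dark blank over x 368–432. Four boxes look like the readout: blue at (231,227), blue at (148,300), purple at (474,301) and grey at (312,267). Only the grey one at (312,267) fits, because it is grey and stands in front of the gauge. I'll confirm it in one enlarged crop.

```bash
cat > h.py <<'E'
import numpy as np, pickle
def ray(v,u,w):
    f=240/np.tan(np.radians(v["vertical_fov"]/2)); R=np.array(v["R"]);t=np.array(v["t"])
    return -R.T@t, R.T@np.array([(u-v["cx"])/f,(w-v["cy"])/f,1])
def onz(v,u,w,z):
    c,d=ray(v,u,w); return c+d*(z-c[2])/d[2]
def proj(v,X):
    f=240/np.tan(np.radians(v["vertical_fov"]/2)); p=np.array(v["R"])@np.array(X)+v["t"]
    return np.array([v["cx"]+f*p[0]/p[2], v["cy"]+f*p[1]/p[2]])
E
python3 - <<'E'
import cv2,pickle,numpy as np
d=pickle.load(open("a.pkl","rb"))
a=cv2.resize(d["top"]["image"][180:320,270:440],None,fx=4.7,fy=4.2,interpolation=cv2.INTER_CUBIC)
a=cv2.resize(d["top"]["image"][180:320,270:440],None,fx=4,fy=4,interpolation=cv2.INTER_CUBIC)
cv2.imwrite("pics/b_top.png",a)
b=cv2.resize(d["scene"]["image"][185:340,265:445],None,fx=3.8,fy=3.8,interpolation=cv2.INTER_CUBIC)
cv2.imwrite("pics/b_scene.png",b)
E
```

```text
(no output)
```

View pics/b_top.png

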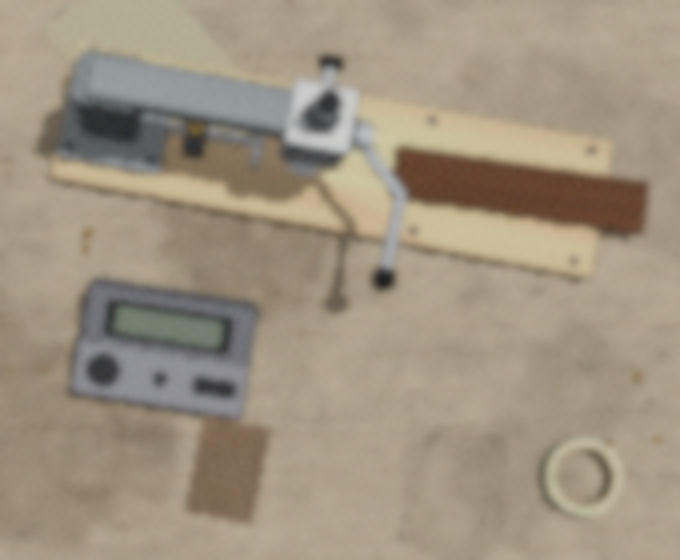

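View pics/b_scene.png

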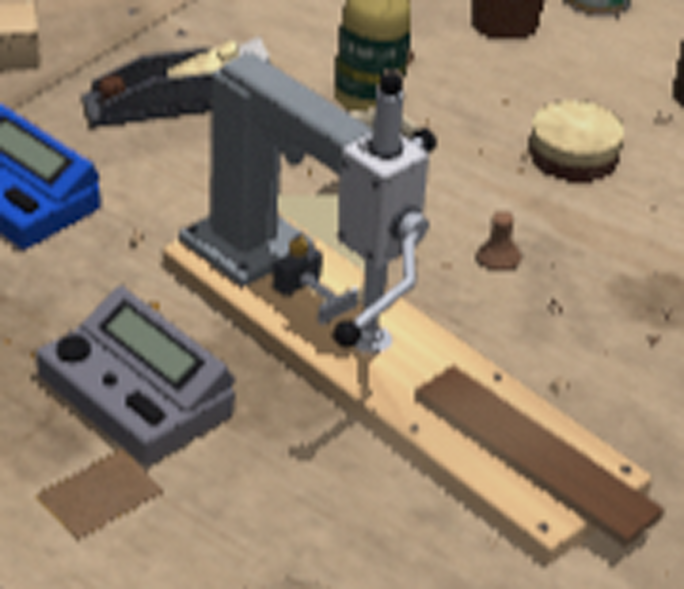

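The crop confirms the grey box: zero round key at left (102,370), power (160,379), store bar (214,387). The lever ball is at (384,277) and the blank spans (395–648,150–235), slightly askew to the bed. Now I'll measure them.

```bash
python3 - <<'E'
import cv2,pickle,numpy as np
from h import *
d=pickle.load(open("a.pkl","rb"))
T,S=d["top"],d["scene"]
def blob(v,box,th,minus=True):
    x0,y0,x1,y1=box; g=cv2.cvtColor(v["image"],cv2.COLOR_BGR2GRAY)[y0:y1,x0:x1].astype(float)
    bg=np.percentile(g,70); w=np.clip(bg-g-th,0,None); w=np.where(w>0,w,0)
    yy,xx=np.mgrid[y0:y1,x0:x1]; return np.array([(w*xx).sum(),(w*yy).sum()])/w.sum()
def tc(p): return (np.array(p)+.5)/4-.5+[270,180]
def sc(p): return (np.array(p)+.5)/3.8-.5+[265,185]
def box(c,r): return [int(c[0]-r[0]),int(c[1]-r[1]),int(c[0]+r[0]+1),int(c[1]+r[1]+1)]
def tri(u,w):
    c1,d1=ray(T,*u);c2,d2=ray(S,*w); A=np.stack([d1,-d2],1); s=np.linalg.lstsq(A,c2-c1,rcond=None)[0]
    a,b=c1+d1*s[0],c2+d2*s[1]; return (a+b)/2,np.linalg.norm(a-b)
for n,a,b,r in (("zero",(102,370),(73,348),(6,5)),("power",(160,379),(109,379),(3,3)),("store",(214,387),(146,408),(7,4)),("ball",(384,278),(347,333),(4,4))):
    u=blob(T,box(tc(a),r),25); w=blob(S,box(sc(b),r),25)
    if n=="ball": u,w=tc(a),sc(b)
    if n!="ball": print(n,"top z35",onz(T,*u,.035).round(4),"scene z35",onz(S,*w,.035).round(4))
    print(n,u.round(1),tc(a).round(1),w.round(1),sc(b).round(1),tri(u,w))
# bed & blank contours in top
hsv=cv2.cvtColor(T["image"],cv2.COLOR_BGR2HSV); 
for n,p in (("bed",(600,250)),("bed",(480,130)),("bench",(500,350)),("blank",(500,185))):
    x,y=tc(p).round().astype(int); print(n,hsv[y,x],T["image"][y,x])
for n,p,z in (("bed FR near",(590,277),.018),("bed far R",(611,142),.018),("bed near L bottom",(50,180),.018),("blank in far",(397,149),.028),("blank in near",(395,200),.028),("blank out near",(640,235),.028),("blank out far",(648,181),.028)):
    print(n,onz(T,*tc(p),z).round(4))
for n,p,z in (("bed near R",(549,551),.018),("bed far R",(649,475),.018),("bed L near",(165,252),.018),("blank in far",(452,368),.028),("blank in near",(416,392),.028),("blank out near",(628,535),.028),("blank out far",(662,508),.028)):
    print("S",n,onz(S,*sc(p),z).round(4))
E
```

```text
zero top z35 [0.4876 0.225  0.035 ] scene z35 [0.484  0.2226 0.035 ]
zero [295.3 272. ] [295.1 272.1] [283.8 276.5] [283.8 276.2] (array([0.48748401, 0.22544309, 0.03104813]), np.float64(0.0008870450749587954))
power top z35 [0.4814 0.1857 0.035 ] scene z35 [0.4774 0.1829 0.035 ]
power [309.5 274.3] [309.6 274.4] [293.4 284.5] [293.3 284.4] (array([0.48126354, 0.18601084, 0.03052651]), np.float64(0.0007821644921354564))
store top z35 [0.4752 0.1481 0.035 ] scene z35 [0.472  0.1461 0.035 ]
store [323.1 276.5] [323.1 276.4] [302.8 292. ] [303.1 292. ] (array([0.47502205, 0.14830975, 0.0315313 ]), np.float64(0.0007953960095553496))
ball [365.6 249.1] [365.6 249.1] [355.9 272.3] [355.9 272.3] (array([0.54365793, 0.03836147, 0.11312469]), np.float64(0.0007383204735859906))
bed [ 19  53 177] [140 163 177]
bed [ 20  64 202] [151 185 202]
bench [ 19  49 167] [135 155 167]
blank [ 11 135 100] [ 47  66 100]
bed FR near [ 0.5523 -0.1177  0.018 ]
bed far R [ 0.6485 -0.1353  0.018 ]
bed near L bottom [0.6221 0.2628 0.018 ]
blank in far [0.6423 0.0181 0.028 ]
blank in near [0.6061 0.0201 0.028 ]
blank out near [ 0.5809 -0.1515  0.028 ]
blank out far [ 0.6191 -0.1584  0.028 ]
S bed near R [ 0.5496 -0.1181  0.018 ]
S bed far R [ 0.6479 -0.1335  0.018 ]
S bed L near [0.6218 0.2582 0.018 ]
S blank in far [0.6422 0.0166 0.028 ]
S blank in near [0.6064 0.0218 0.028 ]
S blank out near [ 0.5837 -0.1525  0.028 ]
S blank out far [ 0.6177 -0.1576  0.028 ]
```

```bash
cat >> h.py <<'E'
from scipy.spatial.transform import Rotation as Ro
YAW=-.18; G0=np.array([.6383,.0856,0])
gx=np.array([np.cos(YAW),np.sin(YAW),0]); gy=np.array([-np.sin(YAW),np.cos(YAW),0])
def g2w(x,y,z=0): return G0+gx*x+gy*y+[0,0,z]
def w2g(p): p=np.array(p)-G0; return np.array([p@gx,p@gy,p[2]])
def go(*targets):
    from station import ctrl
    o=ctrl.get_obs(); R=Ro.from_rotvec(o["tool_rot"]).as_matrix(); p=o["tool_pos"]
    ang=np.arctan2(R[1,0],R[0,0]); want=YAW+np.pi
    print("t",round(o["t"],2),"pos",p.round(4),"g",w2g(p).round(4),"F",o["contact_force"].round(2),"open",round(o["opening"],4),"turn",round(-((want-ang+np.pi)%(2*np.pi)-np.pi),3))
    for T in targets:
        d=R.T@(np.array(T)-p); print("shift",d.round(4),"len",np.linalg.norm(d).round(3)); p=np.array(T)
E
```

>>> drive_tool:
  rows:
    - [[0,0,0],-0.11]
    - [[-0.032,-0.027,0.008],0]
    - [[-0.032,-0.027,0.008],0]
    - [[-0.032,-0.027,0.008],0]
    - [[-0.032,-0.027,0.008],0]
    - [[-0.032,-0.027,0.008],0]
    - [[-0.032,-0.027,0.008],0]
    - [[-0.032,-0.027,0.008],0]
    - [[-0.032,-0.027,0.008],0]
    - [[-0.032,-0.027,0.008],0]
  jaw: 1
  grip_force: 20

```text
t: 1.15
tool_pos: [0.4191, 0.3068, 0.2314]
tool_rot: [-0.282, -3.129, -0.0]
contact_force: [0.4, 0.4, 0.8]
opening: -0.0004
grip_force: 0.0
```

```bash
python3 -c "
from h import *
go((.486,.224,.14))"
```

```text
t 1.15 pos [0.4191 0.3068 0.2314] g [-0.2552  0.1784  0.2314] F [0.43 0.35 0.8 ] open -0.0004 turn 0.0
shift [-0.0806 -0.0695  0.0914] len 0.14
```

>>> drive_tool:
  rows:
    - [[-0.02,-0.017,0.023],0]
    - [[-0.02,-0.017,0.023],0]
    - [[-0.02,-0.018,0.023],0]
    - [[-0.0206,-0.0175,0.022],0]
    - [[0,0,0.015],0]
    - [[0,0,0.01],0]
    - [[0,0,0],0]

```text
t: 1.85
tool_pos: [0.4839, 0.2257, 0.1141]
tool_rot: [-0.281, -3.126, 0.002]
contact_force: [-0.5, -0.2, 0.1]
opening: -0.0001
grip_force: 0.0
```

```bash
python3 - <<'E'
from station import vision
import cv2
from h import *
v=vision.get_image("wrist"); s=vision.get_image("scene")
go((.486,.224,.1035))
P=proj(s,(.486,.224,.035)); print(P)
c=s["image"][int(P[1])-50:int(P[1])+50,int(P[0])-66:int(P[0])+66]
c=cv2.resize(c,None,fx=4.8,fy=4.8,interpolation=cv2.INTER_CUBIC)[:480]
w=cv2.resize(v["image"],None,fx=.55,fy=.55)
out=np.zeros((480,633+352,3),np.uint8)
out[:,:633]=c[:480,:633]; out[:w.shape[0],633:633+w.shape[1]]=w
cv2.imwrite("pics/c.png",cv2.resize(out,None,fx=.8,fy=.8))
E
```

```text
t 1.95 pos [0.4851 0.2264 0.1164] g [-0.1759  0.1111  0.1164] F [ 0.33 -0.36  0.04] open -0.0001 turn 0.002
shift [-0.0013 -0.0022  0.0129] len 0.013
[283.87824555 275.90157126]
```

View pics/c.png

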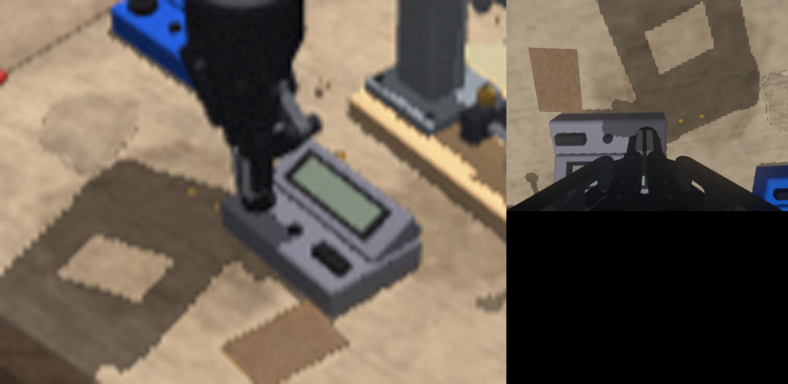

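The fingertips stand over the zero key in the scene view (about 257,195 in the crop) and the power key is clear of them. I'll press now.

>>> drive_tool:
  rows:
    - [[-0.001,-0.002,0.006],0]
    - [[0,0,0.004],0]
    - [[0,0,0.0025],0]
    - [[0,0,0.001],0]
    - [[0,0,0],0]
    - [[0,0,0],0]

```text
t: 2.55
tool_pos: [0.4865, 0.2239, 0.1036]
tool_rot: [0.282, 3.128, 0.001]
contact_force: [-2.4, 0.8, 6.2]
opening: -0.0002
grip_force: 3.0
```

>>> drive_tool:
  rows:
    - [[0,0,0.0006],0]
    - [[0,0,0],0]
    - [[0,0,-0.008],0]
    - [[0,0,-0.03],0]
    - [[0,0,-0.04],0]
    - [[0,0,-0.04],0]
    - [[0,0,0],0]

```text
t: 3.25
tool_pos: [0.489, 0.2243, 0.2271]
tool_rot: [0.281, 3.118, 0.007]
contact_force: [0.3, -0.1, -0.3]
opening: -0.0
grip_force: 0.0
```

```bash
python3 -c "
from h import *
go((.543,.039,.225))"
```

```text
t 3.25 pos [0.489  0.2243 0.2271] g [-0.1717  0.1097  0.2271] F [ 0.34 -0.06 -0.35] open -0.0 turn 0.0
shift [-0.0862 -0.1727  0.0021] len 0.193
```

>>> drive_tool:
  rows:
    - [[-0.0172,-0.0345,0],0]
    - [[-0.0172,-0.0345,0],0]
    - [[-0.0172,-0.0345,0],0]
    - [[-0.0172,-0.0345,0],0]
    - [[-0.0172,-0.0345,0],0]
    - [[0,0,0],0]
    - [[0,0,0],0]
    - [[0,0,0],0]
  jaw: 0.45

```text
t: 4.05
tool_pos: [0.5392, 0.039, 0.2192]
tool_rot: [-0.281, -3.128, -0.0]
contact_force: [-0.6, 0.4, -1.0]
opening: 0.0471
grip_force: 0.0
```

```bash
python3 - <<'E'
from station import vision
import cv2
from h import *
v=vision.get_image("wrist"); s=vision.get_image("scene")
go((.543,.039,.165))
for n,X in (("ball",(.543,.039,.1125)),): print(proj(v,X),proj(s,X))
P=proj(s,(.543,.039,.14))
c=s["image"][int(P[1])-60:int(P[1])+60,int(P[0])-60:int(P[0])+60]
c=cv2.resize(c,(480,480),interpolation=cv2.INTER_CUBIC)
w=cv2.resize(v["image"],(320,240))
out=np.zeros((480,800,3),np.uint8); out[:,:480]=c; out[:240,480:]=w
cv2.imwrite("pics/d.png",out)
E
```

```text
t 4.15 pos [0.5393 0.0394 0.2195] g [-0.0891 -0.0632  0.2195] F [ 0.15 -0.18 -0.36] open 0.0471 turn 0.002
shift [-0.0037  0.0003  0.0545] len 0.055
[314.4338853  286.11733394] [355.70851219 272.46943488]
```

View pics/d.png

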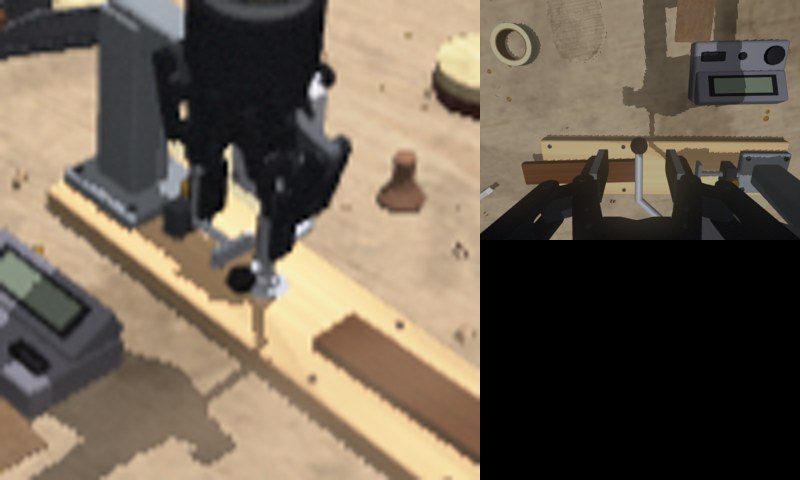

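The wrist view shows the ball centred between the open fingers at about (318,294), where I expected (314,286). I'll descend and grip it.

>>> drive_tool:
  rows:
    - [[-0.005,0.0015,0.014],0]
    - [[0,0,0.02],0]
    - [[0,0,0.02],0]
    - [[0,0,0],0]
    - [[0,0,0],0]

```text
t: 4.65
tool_pos: [0.5446, 0.0394, 0.1649]
tool_rot: [-0.281, -3.127, 0.0]
contact_force: [0.8, -0.3, -0.0]
opening: 0.0469
grip_force: 0.0
```

>>> drive_tool:
  rows:
    - [[0,0,0],0]
    - [[0,0,0],0]
    - [[0,0,0],0]
    - [[0,0,0],0]
    - [[0,0,0],0]
  jaw: 1

```text
t: 5.15
tool_pos: [0.5458, 0.0395, 0.1672]
tool_rot: [0.282, 3.126, 0.003]
contact_force: [1.4, 4.5, 3.5]
opening: 0.0162
grip_force: 19.6
```

```bash
python3 - <<'E'
from h import *
# arc steps (tool x=-gx, tool z=-world z) from angle 0 to 1.1
a=np.linspace(0,1.1,12)-.262
px=-.09*np.cos(a); pz=.09*np.sin(a)
print(np.c_[-np.diff(px),-np.diff(pz)].round(4))
go(g2w(-.0869,-.062,.165))
E
```

```text
[[ 0.0019 -0.0088]
 [ 0.001  -0.0089]
 [ 0.0001 -0.009 ]
 [-0.0008 -0.009 ]
 [-0.0017 -0.0088]
 [-0.0026 -0.0086]
 [-0.0034 -0.0083]
 [-0.0042 -0.0079]
 [-0.005  -0.0075]
 [-0.0057 -0.0069]
 [-0.0064 -0.0063]]
t 5.15 pos [0.5458 0.0395 0.1672] g [-0.0827 -0.0619  0.1672] F [1.38 4.47 3.49] open 0.0162 turn 0.0
shift [ 0.0042 -0.0001  0.0022] len 0.005
```

>>> drive_tool:
  rows:
    - [[0.0019,0,-0.0088],0]
    - [[0.001,0,-0.0089],0]
    - [[0.0001,0,-0.009],0]
    - [[-0.0008,0,-0.009],0]
    - [[-0.0017,0,-0.0088],0]
    - [[0,0,0],0]

```text
t: 5.75
tool_pos: [0.5445, 0.0398, 0.2113]
tool_rot: [0.282, 3.129, 0.003]
contact_force: [-0.5, 5.8, 1.0]
opening: 0.0161
grip_force: 19.7
```

```bash
python3 - <<'E'
from station import vision
import cv2
from h import *
v=vision.get_image("wrist"); s=vision.get_image("scene")
go()
P=proj(s,g2w(-.07,-.06,.16))
c=s["image"][int(P[1])-60:int(P[1])+60,int(P[0])-60:int(P[0])+60]
c=cv2.resize(c,(480,480),interpolation=cv2.INTER_CUBIC)
w=cv2.resize(v["image"][240:480,160:480],(320,240))
out=np.zeros((480,800,3),np.uint8); out[:,:480]=c; out[:240,480:]=w
cv2.imwrite("pics/e.png",out)
E
```

```text
t 5.85 pos [0.5444 0.0398 0.2106] g [-0.0842 -0.0619  0.2106] F [ 1.06  5.04 -0.06] open 0.0159 turn 0.0
```

View pics/e.png

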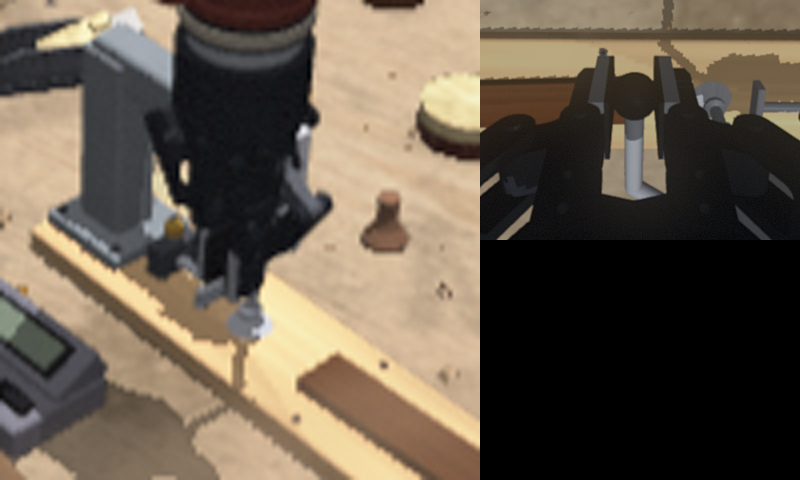

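The ball is held between the fingertips and the foot has risen in step with the lever. I'll continue the arc.

>>> drive_tool:
  rows:
    - [[-0.0026,0,-0.0086],0]
    - [[-0.0034,0,-0.0083],0]
    - [[-0.0042,0,-0.0079],0]
    - [[-0.005,0,-0.0075],0]
    - [[-0.0057,0,-0.0069],0]
    - [[-0.0064,0,-0.0063],0]
    - [[-0.001,0,-0.001],0]
    - [[0,0,0],0]
    - [[0,0,0],0]

```text
t: 6.75
tool_pos: [0.5721, 0.0346, 0.2569]
tool_rot: [-0.281, -3.128, -0.002]
contact_force: [-0.1, 4.8, 1.5]
opening: 0.0162
grip_force: 19.8
```

```bash
python3 - <<'E'
from h import *
go()
E
```

```text
t 6.75 pos [0.5721 0.0346 0.2569] g [-0.056  -0.062   0.2569] F [-0.07  4.8   1.52] open 0.0162 turn 0.001
```

>>> drive_tool:
  rows:
    - [[-0.0015,0,-0.0015],0]
    - [[-0.001,0,-0.001],0]
    - [[0,0,0],0]
    - [[0,0,0],0]

```text
t: 7.15
tool_pos: [0.5741, 0.0342, 0.2586]
tool_rot: [-0.281, -3.127, -0.003]
contact_force: [-0.2, 5.2, -0.6]
opening: 0.0163
grip_force: 19.7
```

>>> drive_tool:
  rows:
    - [[0,0,0],0]
    - [[0,0,0],0]
    - [[0,0,0],0]
    - [[0,0,-0.03],0]
    - [[0,0,-0.04],0]
    - [[-0.002,-0.035,-0.015],0]
    - [[-0.01,-0.04,0],0]
    - [[-0.012,-0.04,0],0]
    - [[-0.012,-0.04,0],0]
    - [[-0.012,-0.04,0],0]
  jaw: 0.5

```text
t: 8.15
tool_pos: [0.5869, -0.169, 0.3446]
tool_rot: [0.282, 3.128, -0.001]
contact_force: [1.1, 1.1, 0.3]
opening: 0.0427
grip_force: 0.0
```

```bash
python3 - <<'E'
from station import vision
import cv2,pickle
from h import *
s=vision.get_image("scene"); t=vision.get_image("top"); w=vision.get_image("wrist")
pickle.dump((s,t,w),open("f.pkl","wb"))
go(g2w(.003,-.285,.2),g2w(.003,-.285,.094))
P=proj(s,g2w(0,-.07,.1)); print(P,proj(s,g2w(-.0602,-.062,.2019)))
c=s["image"][int(P[1])-75:int(P[1])+75,int(P[0])-75:int(P[0])+75]
c=cv2.resize(c,(480,480),interpolation=cv2.INTER_CUBIC)
out=np.zeros((480,800,3),np.uint8); out[:,:480]=c; out[:240,480:]=cv2.resize(w["image"],(320,240))
P=proj(t,g2w(0,-.12,.028)).astype(int); print(P); out[240:,480:]=cv2.resize(t["image"][P[1]-36:P[1]+36,P[0]-48:P[0]+48],(320,240),interpolation=cv2.INTER_CUBIC)
cv2.imwrite("pics/f.png",out)
E
```

```text
t 8.3 pos [ 0.5869 -0.1695  0.344 ] g [-0.0049 -0.2602  0.344 ] F [-0.2   0.75 -0.45] open 0.0428 turn -0.004
shift [-0.0081 -0.0247  0.144 ] len 0.146
shift [-1.00e-04  0.00e+00  1.06e-01] len 0.106
[382.39736454 263.2961816 ] [365.43934521 238.31965743]
[386 225]
```

View pics/f.png

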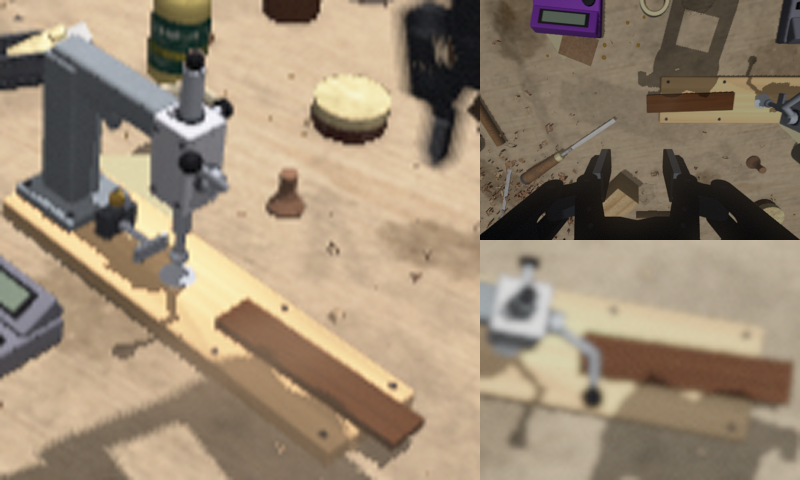

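The ball now sits at scene pixel (366,239), where the model puts it for fully up (365,238), so the lever is up and the foot raised. The blank lies where it was, so I'll go down behind its outer end with the fingers shut.

>>> drive_tool:
  rows:
    - [[-0.004,-0.013,0.04],0]
    - [[-0.004,-0.012,0.045],0]
    - [[0,0,0.045],0]
    - [[0,0,0.04],0]
    - [[0,0,0.04],0]
    - [[0,0,0.025],0]
    - [[0,0,0.015],0]
    - [[0,0,0],0]
    - [[0,0,0],0]
  jaw: 1

```text
t: 9.2
tool_pos: [0.5913, -0.1929, 0.0956]
tool_rot: [0.281, 3.127, -0.001]
contact_force: [-0.4, -0.1, -0.2]
opening: -0.0001
grip_force: 0.0
```

```bash
python3 - <<'E'
from station import vision
import cv2,pickle
from h import *
s=vision.get_image("scene"); w=vision.get_image("wrist")
go(g2w(.003,-.285,.094),g2w(.003,-.246,.094))
P=proj(s,g2w(0,-.22,.05))
c=s["image"][int(P[1])-60:int(P[1])+60,int(P[0])-60:int(P[0])+60]
c=cv2.resize(c,(480,480),interpolation=cv2.INTER_CUBIC)
out=np.zeros((480,800,3),np.uint8); out[:,:480]=c; out[:240,480:]=cv2.resize(w["image"],(320,240))
cv2.imwrite("pics/g.png",out)
E
```

```text
t 9.3 pos [ 0.592  -0.1934  0.0968] g [ 0.0044 -0.2828  0.0968] F [ 0.76 -0.69  0.34] open -0.0001 turn 0.001
shift [ 0.0014 -0.0022  0.0028] len 0.004
shift [-0.     0.039 -0.   ] len 0.039
```

View pics/g.png

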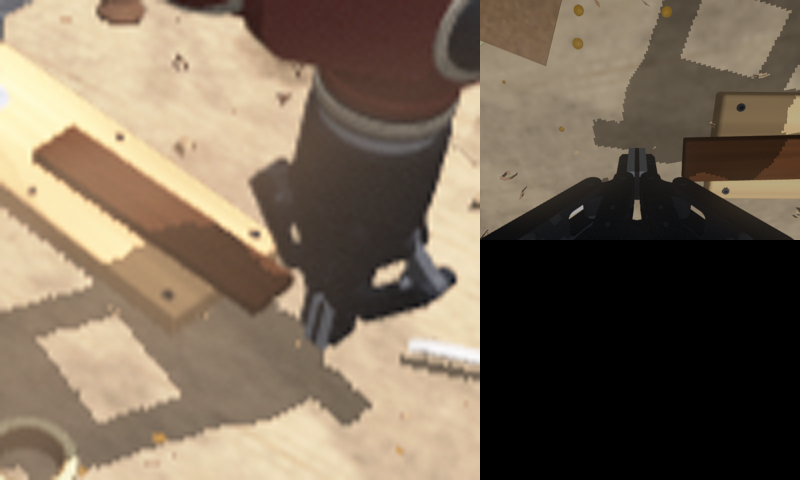

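The shut fingers stand behind the blank's outer end, centred across it. The tips are at (637,160) in the half-size wrist view and the blank's end is at x = 683, rows 138–182. Push gently.

>>> drive_tool:
  rows:
    - [[0,0.008,0.002],0]
    - [[0,0.008,0],0]
    - [[0,0.006,0],0]
    - [[0,0.006,0],0]
    - [[0,0.008,0],0]
    - [[0,0.01,0],0]
    - [[0,0.01,0],0]
    - [[0,0.01,0],0]
    - [[0,0.01,0],0]
    - [[0,0.006,0],0]

```text
t: 10.3
tool_pos: [0.6054, -0.1114, 0.0924]
tool_rot: [0.281, 3.129, -0.0]
contact_force: [-0.6, -1.5, 0.9]
opening: 0.0001
grip_force: 1.0
```

```bash
cat > m.py <<'E'
from station import vision
import cv2
from h import *
def blank():
    t=vision.get_image("top"); hsv=cv2.cvtColor(t["image"],cv2.COLOR_BGR2HSV)
    m=cv2.inRange(hsv,(4,100,40),(18,255,150)); x,y=proj(t,g2w(0,-.12,.028)).astype(int)
    k=np.zeros_like(m); k[y-40:y+40,x-50:x+50]=m[y-40:y+40,x-50:x+50]
    n,l,st,_=cv2.connectedComponentsWithStats(k); i=1+st[1:,4].argmax()
    ys,xs=np.nonzero(l==i); r=cv2.minAreaRect(np.c_[xs,ys].astype(np.float32))
    P=np.array([w2g(onz(t,u,w,.028)) for u,w in cv2.boxPoints(r)])
    print("area",st[i,4],"corners g",P[:,:2].round(4).tolist())
    Q=np.array([w2g(onz(t,u,w,.028))[:2] for u,w in zip(xs,ys)]); Q=Q-0
    c=Q.mean(0); e=np.linalg.svd(Q-c,full_matrices=False)[2][0]; e*=np.sign(e[1])
    print("centroid",c.round(4),"skew",round(float(np.arctan2(-e[0],e[1])),3),"y",np.percentile(Q[:,1],[1,99]).round(4))
E
python3 -c "
from m import *
go(); blank()"
```

```text
t 10.3 pos [ 0.6054 -0.1114  0.0924] g [ 0.0029 -0.1997  0.0924] F [-0.59 -1.53  0.86] open 0.0001 turn 0.001
area 1464 corners g [[0.0825, -0.0493], [0.1168, -0.2394], [-0.0824, -0.269], [-0.1159, -0.0821]]
centroid [-0.0028 -0.1976] skew -1.156 y [-0.2637 -0.077 ]
```

>>> drive_tool:
  rows:
    - [[0,0.006,0],0]
    - [[0,0.006,0],0]
    - [[0,0.004,0],0]

```text
t: 10.65
tool_pos: [0.6081, -0.0962, 0.0923]
tool_rot: [-0.282, -3.129, 0.0]
contact_force: [-0.5, -0.7, 0.9]
opening: 0.0001
grip_force: 0.8
```

```bash
python3 - <<'E'
from h import *
d=pickle.load(open("a.pkl","rb"))
tc=lambda p:(np.array(p)+.5)/4-.5+[270,180]
sc=lambda p:(np.array(p)+.5)/3.8-.5+[265,185]
for p in ((251,150),(256,150),(261,150)): print("T",w2g(onz(d["top"],*tc(p),.033)).round(4))
for p in ((322,305),(352,290)): print("S top edge",w2g(onz(d["scene"],*sc(p),.033)).round(4))
print(d and [w2g(onz(d["scene"],*sc(p),.018)).round(4) for p in ((325,320),(357,304))])
go()
E
```

```text
T [-0.0037  0.0355  0.033 ]
T [-0.0031  0.0321  0.033 ]
T [-0.0025  0.0286  0.033 ]
S top edge [-0.0112  0.0344  0.033 ]
S top edge [0.0167 0.0329 0.033 ]
[array([-0.0082,  0.0334,  0.018 ]), array([0.0217, 0.0317, 0.018 ])]
t 10.65 pos [ 0.6081 -0.0962  0.0923] g [ 0.0028 -0.1843  0.0923] F [-0.48 -0.68  0.91] open 0.0001 turn 0.0
```

>>> drive_tool:
  rows:
    - [[0,0.004,0],0]
    - [[0,0.004,0],0]
    - [[0,0.003,0],0]
    - [[0,0.002,0],0]

```text
t: 11.05
tool_pos: [0.6104, -0.0835, 0.0923]
tool_rot: [-0.282, -3.129, 0.0]
contact_force: [-0.7, -1.8, 0.5]
opening: -0.0001
grip_force: 0.7
```

>>> drive_tool:
  rows:
    - [[0,0.002,0],0]
    - [[0,0.0015,0],0]

```text
t: 11.25
tool_pos: [0.611, -0.0802, 0.0923]
tool_rot: [-0.282, -3.129, -0.0]
contact_force: [-0.3, -1.1, 1.4]
opening: -0.0001
grip_force: 0.7
```

>>> drive_tool:
  rows:
    - [[0,0.0015,0],0]
    - [[0,0.0015,0],0]

```text
t: 11.45
tool_pos: [0.6115, -0.0774, 0.0923]
tool_rot: [-0.282, -3.129, 0.0]
contact_force: [0.0, -1.4, 0.9]
opening: -0.0002
grip_force: 0.7
```

```bash
python3 -c "
from h import *
go()"
```

```text
t 11.45 pos [ 0.6115 -0.0774  0.0923] g [ 0.0028 -0.1651  0.0923] F [ 0.02 -1.36  0.85] open -0.0002 turn 0.0
```

>>> drive_tool:
  rows:
    - [[0,0.0015,0],0]
    - [[0,0.001,0],0]

```text
t: 11.65
tool_pos: [0.612, -0.0748, 0.0923]
tool_rot: [-0.282, -3.129, -0.0]
contact_force: [0.0, -1.5, 1.1]
opening: 0.0001
grip_force: 0.7
```

>>> drive_tool:
  rows:
    - [[0,0.001,0],0]
    - [[0,0.001,0],0]

```text
t: 11.85
tool_pos: [0.6122, -0.0737, 0.0923]
tool_rot: [-0.281, -3.129, 0.003]
contact_force: [-1.5, -6.7, 0.9]
opening: -0.0
grip_force: 3.3
```

>>> drive_tool:
  rows:
    - [[0,0.001,0],0]
    - [[0,0.001,0],0]

```text
t: 12.05
tool_pos: [0.6124, -0.0732, 0.0924]
tool_rot: [-0.281, -3.129, 0.008]
contact_force: [-3.0, -12.5, 0.6]
opening: 0.0001
grip_force: 5.8
```

It butts against the stop with about 12 N at the wrist. I'll hold briefly, then back off.

>>> drive_tool:
  rows:
    - [[0,0,0],0]
    - [[0,-0.001,0],0]
    - [[0,-0.002,0],0]
    - [[0,-0.006,0],0]
    - [[0,-0.012,0],0]
    - [[0,-0.02,-0.01],0]
    - [[0,-0.02,-0.04],0]
    - [[0,0,-0.045],0]
    - [[0,0,-0.045],0]
    - [[0,0,-0.045],0]

```text
t: 13.05
tool_pos: [0.6012, -0.1316, 0.2789]
tool_rot: [-0.283, -3.129, -0.001]
contact_force: [0.3, 0.7, 0.4]
opening: 0.0
grip_force: 0.0
```

```bash
python3 - <<'E'
from station import vision
import cv2,pickle
from h import *
t=vision.get_image("top"); s=vision.get_image("scene"); w=vision.get_image("wrist")
pickle.dump((s,t,w),open("i.pkl","wb"))
go((.573,.0345,.345),(.573,.0345,.2575))
P=proj(s,g2w(0,-.06,.05))
c=s["image"][int(P[1])-60:int(P[1])+60,int(P[0])-60:int(P[0])+60]
out=np.zeros((480,800,3),np.uint8); out[:,:480]=cv2.resize(c,(480,480),interpolation=cv2.INTER_CUBIC); out[:240,480:]=cv2.resize(w["image"],(320,240))
Q=proj(t,g2w(0,-.08,.028)).astype(int); out[240:,480:]=cv2.resize(t["image"][Q[1]-36:Q[1]+36,Q[0]-48:Q[0]+48],(320,240),interpolation=cv2.INTER_CUBIC)
print(P.astype(int),Q)
cv2.imwrite("pics/i.png",out)
E
```

```text
t 13.2 pos [ 0.6034 -0.1321  0.2827] g [ 0.0047 -0.2204  0.2827] F [ 0.65  0.34 -0.54] open 0.0001 turn -0.0
shift [ 0.0592  0.1583 -0.063 ] len 0.18
shift [0.0008 0.0001 0.0875] len 0.087
[377 276] [372 223]
```

View pics/i.png

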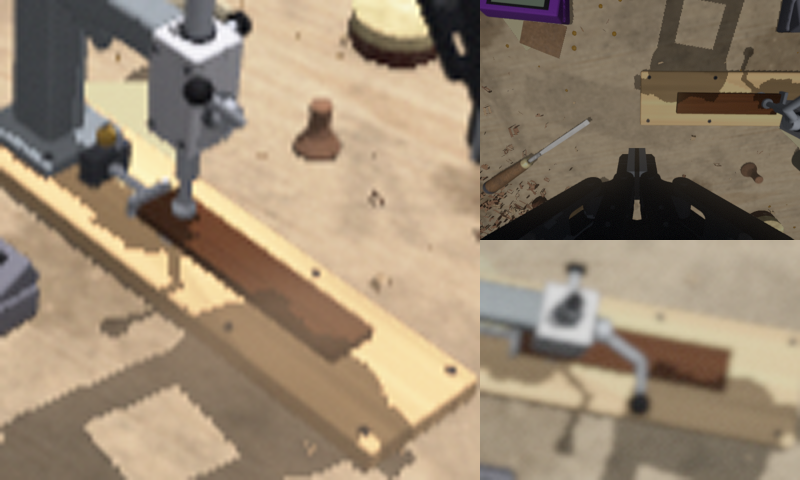

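The blank lies against the stop plate under the raised foot and looks square; its outer corners are at (335,358) and (372,330) in the crop. A quick number check follows, while the arm moves back above the ball.

```bash
python3 - <<'E'
from h import *
s,t,w=pickle.load(open("i.pkl","rb"))
import cv2
for p in ((333,359),(372,330),(137,212),(172,192)): print("S",w2g(onz(s,317+p[0]/4-.4,216+p[1]/4-.4,.028)).round(4))
for p in ((727,390-0),(731,348)): print("T",w2g(onz(t,372-48+(p[0]-480)*.3-.3,223-36+(p[1]-240)*.3-.3,.028)).round(4))
# wrist edges of the blank
hsv=cv2.cvtColor(w["image"],cv2.COLOR_BGR2HSV); m=cv2.inRange(hsv,(0,110,20),(18,255,130)); k=np.zeros_like(m); k[170:240,380:570]=m[170:240,380:570]
n,l,st,_=cv2.connectedComponentsWithStats(k); i=1+st[1:,4].argmax(); ys,xs=np.nonzero(l==i)
E=[]
for x in range(410,520,5):
    c=ys[xs==x]
    if len(c)>5: E.append((w2g(onz(w,x,c.min(),.028))[:2],w2g(onz(w,x,c.max(),.028))[:2]))
E=np.array(E); print("lower/upper edge fits",np.polyfit(E[:,0,1],E[:,0,0],1).round(4),np.polyfit(E[:,1,1],E[:,1,0],1).round(4))
E
```

```text
S [-0.0162 -0.1537  0.028 ]
S [ 0.0216 -0.152   0.028 ]
S [-0.0144  0.0247  0.028 ]
S [0.0182 0.0248 0.028 ]
T [-0.0112 -0.1526  0.028 ]
T [ 0.0248 -0.1504  0.028 ]
lower/upper edge fits [ 0.031 -0.009] [0.0117 0.0273]
```

>>> drive_tool:
  rows:
    - [[0,0,-0.04],0]
    - [[0.015,0.03,-0.02],0]
    - [[0.015,0.04,0],0]
    - [[0.015,0.044,0],0]
    - [[0.014,0.044,0],0]
    - [[0,0,0],0]
    - [[0,0,0],0]
  jaw: 0.45

```text
t: 13.9
tool_pos: [0.5714, 0.0356, 0.3356]
tool_rot: [-0.279, -3.127, 0.001]
contact_force: [-0.4, -0.1, 0.0]
opening: 0.047
grip_force: 0.0
```

```bash
python3 -c "
from h import *
go((.573,.0345,.2575))"
```

```text
t 13.9 pos [0.5714 0.0356 0.3356] g [-0.0569 -0.0611  0.3356] F [-0.38 -0.09  0.04] open 0.047 turn 0.002
shift [-0.002  -0.0008  0.0781] len 0.078
```

The blank is square within about 0.02 rad and within about 6 mm of centre, so both tolerances are met. I'll go down on the ball, grip it, and lower the lever.

>>> drive_tool:
  rows:
    - [[-0.002,-0.0008,0.03],0]
    - [[0,0,0.025],0]
    - [[0,0,0.015],0]
    - [[0,0,0.008],0]
    - [[0,0,0],0]
    - [[0,0,0],0]

```text
t: 14.5
tool_pos: [0.5743, 0.0334, 0.2603]
tool_rot: [0.283, 3.127, -0.0]
contact_force: [-0.5, 0.0, 0.3]
opening: 0.0469
grip_force: 0.0
```

>>> drive_tool:
  rows:
    - [[0,0,0],0]
    - [[0,0,0],0]
    - [[0,0,0],0]
    - [[0,0,0],0]
    - [[0,0,0],0]
  jaw: 1

```text
t: 15.0
tool_pos: [0.5739, 0.0343, 0.2601]
tool_rot: [0.281, 3.128, 0.002]
contact_force: [-1.0, 2.8, 3.4]
opening: 0.0161
grip_force: 19.6
```

>>> drive_tool:
  rows:
    - [[0.0064,0,0.0063],0]
    - [[0.0057,0,0.0069],0]
    - [[0.005,0,0.0075],0]
    - [[0.0042,0,0.0079],0]
    - [[0,0,0],0]

```text
t: 15.5
tool_pos: [0.5518, 0.0384, 0.2282]
tool_rot: [-0.282, -3.128, -0.003]
contact_force: [2.3, 6.1, -0.4]
opening: 0.0161
grip_force: 19.6
```

```bash
python3 -c "
from h import *
go()"
```

```text
t 15.5 pos [0.5518 0.0384 0.2282] g [-0.0767 -0.0619  0.2282] F [ 2.27  6.11 -0.36] open 0.0161 turn 0.0
```

>>> drive_tool:
  rows:
    - [[0.0034,0,0.0083],0]
    - [[0.0026,0,0.0086],0]
    - [[0.0017,0,0.0088],0]
    - [[0.0008,0,0.009],0]
    - [[-0.0001,0,0.009],0]
    - [[0,0,0],0]

```text
t: 16.1
tool_pos: [0.5442, 0.0399, 0.1851]
tool_rot: [0.282, 3.129, 0.003]
contact_force: [2.4, 5.0, 0.1]
opening: 0.0163
grip_force: 19.9
```

>>> drive_tool:
  rows:
    - [[-0.001,0,0.007],0]
    - [[-0.0015,0,0.007],0]
    - [[-0.001,0,0.005],0]
    - [[0,0,0],0]

```text
t: 16.5
tool_pos: [0.5477, 0.0392, 0.168]
tool_rot: [-0.282, -3.128, -0.002]
contact_force: [-1.4, 5.8, 6.5]
opening: 0.0161
grip_force: 20.7
```

```bash
python3 -c "
from h import *
go((.5458,.0395,.1672))"
```

```text
t 16.5 pos [0.5477 0.0392 0.168 ] g [-0.0808 -0.0619  0.168 ] F [-1.41  5.76  6.48] open 0.0161 turn 0.0
shift [ 0.002  -0.0001  0.0008] len 0.002
```

>>> drive_tool:
  rows:
    - [[0,0,0.001],0]
    - [[0,0,0.001],0]
    - [[0,0,0],0]
    - [[0,0,0],0]

```text
t: 16.9
tool_pos: [0.5479, 0.0392, 0.1677]
tool_rot: [-0.281, -3.129, -0.002]
contact_force: [-5.2, 6.3, 13.3]
opening: 0.0161
grip_force: 21.1
```

>>> drive_tool:
  rows:
    - [[0,0,-0.0015],0]
    - [[0,0,0],0]

```text
t: 17.1
tool_pos: [0.5477, 0.0392, 0.168]
tool_rot: [0.282, 3.129, 0.002]
contact_force: [-1.2, 6.3, 7.3]
opening: 0.0162
grip_force: 20.8
```

>>> drive_tool:
  rows:
    - [[0,0,0],0]
    - [[0,0,0],0]
    - [[0,0,0],0]
    - [[0,0,-0.02],0]
    - [[0,0,-0.03],0]
    - [[0,0,-0.01],0]
    - [[0.03,0.02,0],0]
    - [[0.03,0.035,0],0]
  jaw: 0.45

```text
t: 17.9
tool_pos: [0.4986, 0.1025, 0.2273]
tool_rot: [0.288, 3.128, -0.001]
contact_force: [0.1, 0.5, -0.1]
opening: 0.0466
grip_force: 0.0
```

```bash
python3 - <<'E'
from station import vision
import cv2
from h import *
s=vision.get_image("scene")
go((.4737,.1472,.18),(.4737,.1472,.115))
for a in (0,.1,.3): print(a,proj(s,g2w(-.09*np.cos(a-.262),-.062,.135+.09*np.sin(a-.262))).round(1))
g=cv2.cvtColor(s["image"],cv2.COLOR_BGR2GRAY)[258:285,342:370]; print((g<45).sum()); ys,xs=np.nonzero(g<45); print(xs.mean()+342 if len(xs) else 0,ys.mean()+258 if len(ys) else 0)
d=pickle.load(open("a.pkl","rb")); g=cv2.cvtColor(d["scene"]["image"],cv2.COLOR_BGR2GRAY)[258:285,342:370]; ys,xs=np.nonzero(g<45); print("orig",len(xs),xs.mean()+342,ys.mean()+258)
E
```

```text
t 17.95 pos [0.495  0.1079 0.2263] g [-0.1449 -0.0037  0.2263] F [-0.18  4.95 -1.02] open 0.0468 turn 0.002
shift [0.0278 0.0348 0.0465] len 0.064
shift [-0.0003 -0.0002  0.065 ] len 0.065
0 [355.  272.8]
0.1 [354.6 270.3]
0.3 [354.6 264.7]
96
356.4895833333333 270.8541666666667
orig 41 353.8292682926829 270.5853658536585
```

>>> drive_tool:
  rows:
    - [[0.0135,0.0175,0.02],0]
    - [[0.0138,0.0175,0.02],0]
    - [[0,0,0.03],0]
    - [[0,0,0.03],0]
    - [[0,0,0.008],0]
    - [[0,0,0],0]
    - [[0,0,0],0]
  jaw: 1

```text
t: 18.65
tool_pos: [0.479, 0.1426, 0.1205]
tool_rot: [0.282, 3.127, 0.0]
contact_force: [0.5, -0.2, 1.4]
opening: 0.0003
grip_force: 0.0
```

```bash
python3 - <<'E'
from station import vision
import cv2
from h import *
d=pickle.load(open("a.pkl","rb"))
for n,(x,y),c in (("scene",(356,272),None),("top",(366,249),None)):
    v=vision.get_image(n); T=d[n]["image"][y-5:y+6,x-5:x+6]; A=v["image"][y-18:y+18,x-18:x+18]
    r=cv2.matchTemplate(A,T,cv2.TM_CCOEFF_NORMED); _,m,_,l=cv2.minMaxLoc(r); print(n,"shift",l[0]-13,l[1]-13,"score",round(m,3))
go((.4737,.1472,.115))
E
```

```text
scene shift 0 0 score 0.806
top shift 0 0 score 0.999
t 18.75 pos [0.4796 0.1427 0.1214] g [-0.1664  0.0277  0.1214] F [0.27 0.18 0.97] open -0.0001 turn -0.0
shift [0.0066 0.0034 0.0064] len 0.01
```

The ball is back exactly at its starting pixels in both views, so the lever is down. Centre over the store key first, then press.

>>> drive_tool:
  rows:
    - [[0.0066,0.0034,0.004],0]
    - [[0,0,0],0]
    - [[0,0,0],0]

```text
t: 19.05
tool_pos: [0.4722, 0.1474, 0.1157]
tool_rot: [0.281, 3.129, 0.0]
contact_force: [0.5, 0.6, 0.9]
opening: -0.0003
grip_force: 0.0
```

```bash
python3 -c "
from h import *
go((.4737,.1472,.1030))"
```

```text
t 19.05 pos [0.4722 0.1474 0.1157] g [-0.1745  0.031   0.1157] F [0.49 0.57 0.85] open -0.0003 turn 0.001
shift [-0.0015  0.0001  0.0127] len 0.013
```

>>> drive_tool:
  rows:
    - [[-0.0015,0,0.005],0]
    - [[0,0,0.004],0]
    - [[0,0,0.003],0]
    - [[0,0,0.0012],0]
    - [[0,0,0],0]
    - [[0,0,0],0]

```text
t: 19.65
tool_pos: [0.4744, 0.147, 0.1035]
tool_rot: [-0.282, -3.129, 0.0]
contact_force: [-3.5, -1.2, 8.8]
opening: -0.0001
grip_force: 4.8
```

>>> drive_tool:
  rows:
    - [[0,0,0.0003],0]
    - [[0,0,0],0]
    - [[0,0,-0.008],0]
    - [[0,0,-0.03],0]
    - [[0,0,-0.04],0]
    - [[0,0,-0.03],0]
    - [[0,0,0],0]
    - [[0,0,0],0]

```text
t: 20.45
tool_pos: [0.474, 0.1469, 0.2104]
tool_rot: [0.282, 3.128, 0.0]
contact_force: [0.1, -0.9, 0.1]
opening: 0.0001
grip_force: 0.0
```

```bash
python3 -c "
from h import *
from station import ctrl
go(); print(ctrl.finish_job())"
```

```text
t 20.45 pos [0.474  0.1469 0.2104] g [-0.1727  0.0309  0.2104] F [ 0.05 -0.86  0.13] open 0.0001 turn 0.0
the job is handed in; nothing more can be done
None
```

I handed the job in at 20.5 s with every step carried out: readout zeroed on the bare anvil, blank pushed to the stop, lever brought back down, reading stored. The result isn't shown to me, and the key presses and the foot's load on the blank are judged from wrist force and lever position.

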